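Take the weight off the articulator and hold its upper arm open at 45 degrees

ROBOT

A 6-joint arm with a two-finger parallel gripper is mounted at the origin on a cart in front of the work surface, level with it; the furniture and walls round the work are solid. World frame = base frame: x ahead of the robot, y to its left, z up, the work surface at z = 0. Lengths are in m, angles in rad, forces in N, time in s.
With the tool pointing down it reaches from about 0.3 to 0.875 m from the base axis. Payload 6.4 kg.
Tool frame: the origin (TCP) lies at the very end of the fingers, on their centre line; the grasp point (between the pads) lies 19 mm behind it; z points along the fingers, y is the line along which they close (so a half turn about z gives the same grasp; the last joint's range is limited). The gripper opens to 85 mm and grips with 20 to 120 N. Pads are 22 mm wide; open, the fingers measure 114 mm over their backs; the gripper's body (76 mm by 85 mm) begins 54 mm behind the grasp point. The pads swing forward as they close: fully open they stand 13 mm farther back than shut.
Start: joints at [1.037, 0.181, 1.607, -0, 1.354, -0.206], TCP at [0.185, 0.544, 0.231] pointing down, gripper open.
Joint ranges: [-2.99, 2.99], [-0.89, 2.07], [0.3, 2.58], [-1.14, 4.28], [0, 2.63], [-3.12, 3.12]. Speed limits (rad/s): [2.57, 2.57, 3.01, 3.14, 3.14, 3.14].

INTERFACE

Orientations are given as a unit quaternion [w, x, y, z].
In Python, from bench import ctrl, optics, job gives the robot as it stands (ctrl), with the cameras (optics) and the job (job).
- The arm moves only by the tool jog_arm, called after "Call:" by a JSON object that holds its "method" and its "body", one argument or row to a line. Schema: {"type":"object","properties":{"moves":{"type":"array","items":{"type":"array","prefixItems":[{"type":"array","items":{"type":"number"},"minItems":3,"maxItems":3},{"type":"array","items":{"type":"number"},"minItems":3,"maxItems":3},{"type":"number"}],"minItems":3,"maxItems":3},"minItems":1,"maxItems":10},"only":{"type":"string"},"quiet":{"type":"boolean"},"lines":{"type":"string"}},"required":["moves"],"additionalProperties":false}. moves is a list of rows, 1 to 10 of them, each written [[dx, dy, dz], [rx, ry, rz], opening]: dx, dy, dz in normalised numbers (1 is 50 cm), then a rotation vector rx, ry, rz in parts of the range, where 1.0 means 180 degrees, then the opening from 0.0 (shut) to 1.0 (fully open); each row is the pose to reach, as a shift and turn from the pose commanded when the call began, along the tool's axes at that moment; what a row does not reach only later rows make up. A row lasts 1/8 s, in which the tool goes at most 0.0625 m and 0.188 rad, less where a joint would pass 70% of its speed; a pose out of reach is approached as far as the arm can. The fingers move at their own pace and stop on an object; the grip force is fixed at half the most. Time passes only in rows, so rows that do not move let the fingers close. The tool returns the time, the measured TCP pose, the force, the opening and the grip force at its end. only (a regular expression) keeps the lines of the reply that match it, lines (a string "A,B") keeps lines A to B, and quiet returns only ok. Input that does not fit is refused with a message, and nothing moves.
- ctrl.get_obs(): the state, without advancing time (a new reading comes with each control period).
- optics.camera(name): name is "scene" or "top" or "wrist"; returns the picture (384x512x3 uint8, blue, green, red); there is no depth.
- optics.camera_params(name): a dict with "fovy" (degrees; the focal length in pixels is half the picture's height over the tangent of half this angle, whatever the lens; pixels are square), "cx", "cy" (the principal point, pixels), "view" (4x4, takes a point from world to camera coordinates). Camera axes: x right, y up, looking along -z (the intrinsics and any distortion apply to the point x, -y, -z); pixel columns grow to the right and rows downward; lengths in m; the calibration is good to about 2 mm. A picture is of the moment at which its call begins: read the wrist's pose just before it. camera_params takes no time and is no camera call; for the wrist camera it gives the pose at the moment of the call.
- job.hand_in(): hands the job in; it is judged then, once.
The state is a dict: "time_s": time; "q": joint angles; "dq": joint speeds; "joint_efforts": joint torques, N m; "eef_pos": TCP position; "eef_rot": TCP orientation; "wrist_force": force on the tool from outside, world axes, zero at the start; "torque": the same for the moment, N m; "opening": opening from 0.0 (shut) to 1.0 (fully open); "grasp_force": force on a finger pad.
Only numpy, scipy, OpenCV 4.12 (cv2) and the standard library are available. Lean on these libraries where they do the work, as an engineer would, in place of code of your own. Each camera call takes 0.05 s, during which the arm holds its last target. There are 200 camera calls.

TASK

The casts in the dental articulator have set and a colleague wants to get at the lower one. Lift the steel weight off the articulator's upper arm and stand it in the empty round pocket of the wooden weight block while the arm is still shut; then swing the upper arm open to 45 degrees and finish holding it there, since it drops shut when let go, without shifting or tipping the articulator; leave the other things on the bench alone.

Things in the scene. Friction and masses are not known exactly. Their poses are not given: they have to be found in the camera images.
- articulator: dental articulator, loose, 0.62 kg, 165 x 111 x 124 mm: black frame, pair of white casts, white upper arm with blue parts. Origin: bench level, under its middle; +x points from its front (incisal pin, blue knob) to its back (hinge posts), z up. Upper arm: triangle in plan, top 100 mm above the bench, 18 mm wide at the front (x = -75 mm), 73 mm wide from x = +30 mm back
- articulator_upper (a joint): angle of the upper arm, rad: 0 shut (level), 0.785 is 45 degrees, stop at 1.31. It turns about the level axle at point axle; opening lifts the front and swings it back. Falls shut from every angle; lifting at the knob takes about 1 N; little hinge friction
- axle (a point): middle of the hinge axle of the upper arm, 90.5 mm above the bench, 45.7 mm behind the articulator's origin; the axle runs along the articulator's y
- knob (a point): middle of the blue knob on top of the pin at the front of the upper arm: upright cylinder 17 mm across, 11 mm high (113 to 124 mm above the bench when shut), the surest grip for opening. Shut, it lies 64 mm in front of the articulator's origin, 109.7 mm in front of and 28 mm above the axle. Moves and turns with the arm
- weight: polished steel knob weight, 0.2 kg, 46 mm high, standing on the upper arm over the casts; origin: centre of its underside, z up. Body 32 mm across and 26 mm high, then a neck, then a round knob 20 mm across whose top 10 mm is the grip
- weight_block: light wooden block 140 x 60 x 26 mm, fixed to the bench; origin: centre of its underside, x along its length. Three round pockets in a row: the big one at +x is empty, the other two hold smaller weights (37 and 29 mm high, bases 13 mm above the bench; 52 and 90 mm from the empty pocket) that belong to the block
- pocket (a point): centre of the floor of the empty pocket, 13 mm above the bench; pocket 38 mm across, 13 mm deep, mouth chamfered 2 mm
- mixing_bowl: green rubber bowl, 120 mm across, 64 mm high, bystander; origin: centre of its underside
- spatula: thin steel spatula 150 mm long, lying on the bench, bystander; origin: middle of its underside
- orange_cast: orange dental cast on a clear base, 56 x 66 x 40 mm, bystander; origin: centre of its underside
- pen: blue pen 179 mm long, lying in front of the articulator, bystander; origin: middle of its underside

How it is judged:
On the way:
1. the weight stands released in the empty pocket while the upper arm is still shut (horizontal distance between weight and pocket below 0.006 m and z of weight in the frame of pocket below 0.004 m and angle between weight's own z axis and vertical below 0.1 rad and contact force between the fingers and weight below 0.05 N and value of joint articulator_upper below 0.06 rad), for 0.2 s.
At the end, for the whole second after the job is handed in: The fingers hold the upper arm still at 45 degrees, give or take 5; the weight stands upright on the floor of its pocket; the articulator stands flat, within 30 mm of where it stood (value of joint articulator_upper between 0.698 and 0.873 rad and velocity of joint articulator_upper between -0.05 and 0.05 rad/s and contact force between the fingers and articulator above 0.2 N and horizontal distance between weight and pocket below 0.006 m and z of weight in the frame of pocket below 0.004 m and angle between weight's own z axis and vertical below 0.1 rad and distance of articulator from where it was at the start of the episode below 0.03 m and angle between articulator's own z axis and vertical below 0.06 rad); the arm keeps its last pose, push and grip.
It fails at once if the articulator was tipped or lifted (angle between articulator's own z axis and vertical above 0.15 rad or height (world z) of articulator above 0.015 m).
It fails at once if the weight fell over or off the bench (angle between weight's own z axis and vertical above 0.7 rad or height (world z) of weight below -0.03 m).
It fails at once if a bystander was moved (distance of any of mixing_bowl, spatula, orange_cast, pen from where it was at the start of the episode above 0.03 m).
It also fails if it takes over 48 s, if anything falls off the work surface, if the arm or the gripper's body presses on something with over 40 N, if the wrist force passes 120 N, or if a joint passes its speed limit or range.

## Working session

There is one attempt and no reset: what is moved stays moved. The work goes in short steps, Python scripts to look and compute and a tool call to move; the robot and the scene stay as the last step left them, time stands still between calls to the robot, and variables do not carry over. Pictures are saved under pics/ and viewed, at most 10 in all, crops included, and the job is handed in when it is done.

```bash
ls; mkdir -p pics; python3 - <<'E'
from bench import ctrl, optics, job
import cv2
for n in ("scene","top"):
    p=optics.camera_params(n); print(n,p)
    cv2.imwrite(f"pics/{n}0.png",optics.camera(n))
o=ctrl.get_obs(); print(o)
E
```

```text
bench.py
pics
scene {'fovy': 51.73124714777793, 'cx': 248.8045047950593, 'cy': 195.6593620200941, 'view': array([[ 0.71970965, -0.69406273,  0.01717441, -0.43384404],
       [ 0.46520937,  0.500467  ,  0.7301459 , -0.25553814],
       [-0.51536227, -0.51750335,  0.68307541, -0.70454288],
       [ 0.        ,  0.        ,  0.        ,  1.        ]])}
top {'fovy': 45.35666098437501, 'cx': 255.7678071866961, 'cy': 201.85432614323744, 'view': array([[ 0.01680867, -0.99985535, -0.00259716, -0.09274461],
       [ 0.97507843,  0.01581732,  0.22129589, -0.50350982],
       [-0.2212228 , -0.00625212,  0.97520325, -1.26526857],
       [ 0.        ,  0.        ,  0.        ,  1.        ]])}
{'time_s': 0.1, 'q': array([ 1.03668757e+00,  1.81449147e-01,  1.60787955e+00, -3.36627446e-05,
        1.35382176e+00, -2.06286588e-01]), 'dq': array([ 0.00137114, -0.00070343, -0.00143277,  0.00015084, -0.00058345,
       -0.00035287]), 'joint_efforts': array([ 1.90192848e-03, -4.45882380e+01, -3.52237272e+01, -1.75491568e-04,
        4.07969841e-03,  1.84590476e-05]), 'eef_pos': array([0.18487132, 0.5439531 , 0.23049791]), 'eef_rot': array([-2.66484920e-04,  1.63174473e-01,  9.86596921e-01, -7.32079136e-04]), 'wrist_force': array([-0.38925098,  0.04658522,  0.06050332]), 'torque': array([-0.02838461, -0.01185659,  0.05250687]), 'grasp_force': 0.0, 'opening': 1.001311853135579}
```

View pics/scene0.png

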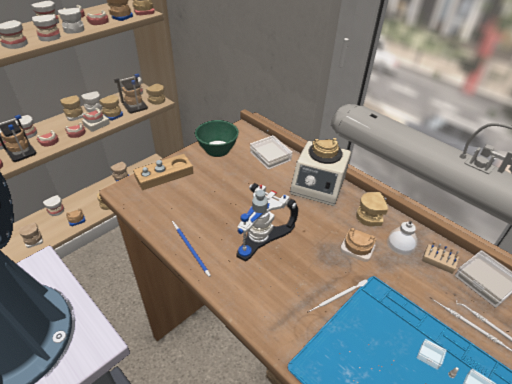

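View pics/top0.png

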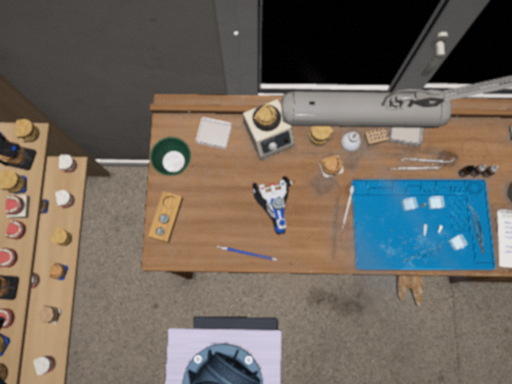

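The scene view shows the articulator at about (262,220), the block at (163,172), the pen at (190,248) and the bowl at (217,137). In the top view the articulator is at (272,202) with its front towards the robot, the block at (165,216) and the pen at (247,254). I'll zoom in on both for pixel measurements.

```bash
cat > h.py <<'E'
import numpy as np, cv2
from bench import ctrl, optics, job
def ray(p,u,v):
    f=192/np.tan(np.radians(p["fovy"]/2)); V=p["view"]; R=V[:3,:3]
    d=R.T@np.array([(u-p["cx"])/f,-(v-p["cy"])/f,-1]); return -R.T@V[:3,3],d
def atz(p,u,v,z):
    c,d=ray(p,u,v); return c+d*(z-c[2])/d[2]
def proj(p,X):
    f=192/np.tan(np.radians(p["fovy"]/2)); c=p["view"][:3,:3]@np.asarray(X)+p["view"][:3,3]
    return p["cx"]+f*c[0]/-c[2], p["cy"]+f*c[1]/c[2]
def crop(im,u0,u1,v0,v1,s): return cv2.resize(im[v0:v1,u0:u1],None,fx=s,fy=s,interpolation=cv2.INTER_CUBIC)
E
python3 - <<'E'
from h import *
t=cv2.imread("pics/top0.png"); s=cv2.imread("pics/scene0.png")
a=crop(t,140,300,160,260,5); cv2.imwrite("pics/topc.png",a)
p=optics.camera_params("top")
for n,u,v,z in [("base",222,372,0.0),("blockNear",158,239,.026),("blockfar",175,194,.026),("artknob",280,228,.118),("bowl",170,156,.064),("pen1",219,247,0),("pen2",276,260,0),("weight",270,195,.14)]:
    print(n,atz(p,u,v,z).round(3))
cv2.imwrite("pics/scenec.png",np.vstack([crop(s,220,320,175,265,4),crop(s,125,225,130,190,4)]))
cv2.imwrite("pics/wr0.png",optics.camera("wrist")); print(optics.camera_params("wrist"))
E
```

```text
base [0.033 0.001 0.   ]
blockNear [0.397 0.197 0.026]
blockfar [0.532 0.155 0.026]
artknob [ 0.42  -0.152  0.118]
bowl [0.637 0.169 0.064]
pen1 [0.38  0.022 0.   ]
pen2 [ 0.345 -0.146  0.   ]
weight [ 0.506 -0.123  0.14 ]
{'fovy': 69.58869737282801, 'cx': 255.26264635706335, 'cy': 198.0225493680328, 'view': array([[ 3.21924614e-01,  9.46764998e-01, -7.62447889e-04,
        -5.74898469e-01],
       [-8.95006131e-01,  3.04062436e-01, -3.26358792e-01,
         4.09542609e-02],
       [-3.08753249e-01,  1.05745324e-01,  9.45245660e-01,
        -3.81162311e-01],
       [ 0.00000000e+00,  0.00000000e+00,  0.00000000e+00,
         1.00000000e+00]])}
```

View pics/topc.png

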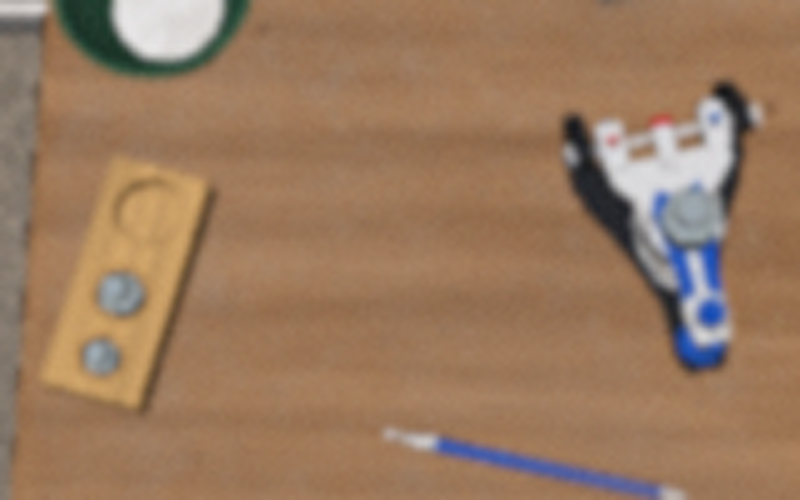

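View pics/wr0.png

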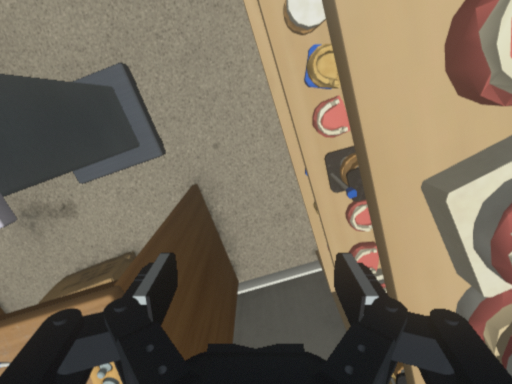

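The top crop shows the empty pocket at crop pixel (150,212), the weight knob near (693,213), the blue pin knob at (711,312) and the block corners at (112,157), (213,185), (140,412) and (40,380). The wrist view shows the fingers along the bottom and the shelf close by on the right (larger y).

```bash
python3 - <<'E'
from h import *
p=optics.camera_params("top")
g=lambda u,v,z: atz(p,140+u/5,160+v/5,z)[:2].round(4)
for n,u,v,z in [("pocket mouth",150,212,.026),("w2top",120,293,.050),("w1top",100,356,.042),("c1",112,157,.026),("c2",213,185,.026),("c3",140,412,.026),("c4",40,380,.026),("weight top",693,213,.14),("knob",711,312,.124),("redL",614,140,.1),("blueR",714,117,.1),("penL",388,434,.005),("penR",680,495,.005)]: print(n,g(u,v,z))
o=ctrl.get_obs()
from scipy.spatial.transform import Rotation as R
q=o["eef_rot"]; r=R.from_quat(q[[1,2,3,0]]); print(r.as_matrix().round(3))
V=optics.camera_params("wrist")["view"]; print("cam in tool", r.inv().apply(-V[:3,:3].T@V[:3,3]-o["eef_pos"]).round(4))
E
```

```text
pocket mouth [0.5061 0.1683]
w2top [0.4529 0.178 ]
w1top [0.4175 0.1889]
c1 [0.5391 0.1927]
c2 [0.523 0.132]
c3 [0.3877 0.1672]
c4 [0.4054 0.2262]
weight top [ 0.4849 -0.1464]
knob [ 0.434  -0.1571]
redL [ 0.5351 -0.1037]
blueR [ 0.5493 -0.1596]
penL [0.3799 0.0253]
penR [ 0.3472 -0.1458]
[[-0.947  0.322 -0.001]
 [ 0.322  0.947 -0.001]
 [ 0.    -0.001 -1.   ]]
cam in tool [ 0.0857  0.0004 -0.1426]
```

The rows are not in the units I measure in: shifts go in shares of 50 cm and turns go in shares of 180 degrees. I convert before sending: -0.425 m is -0.85, -0.253 m is -0.506.

Call:
{"method": "jog_arm", "body": {
  "moves": [
    [[-0.85,-0.506,0],[0,0,0],1],
    [[-0.85,-0.506,0],[0,0,0],1],
    [[-0.85,-0.506,0],[0,0,0],1],
    [[-0.85,-0.506,0],[0,0,0],1],
    [[-0.85,-0.506,0],[0,0,0],1],
    [[-0.85,-0.506,0],[0,0,0],1],
    [[-0.85,-0.506,0],[0,0,0],1],
    [[-0.85,-0.506,0],[0,0,0],1],
    [[-0.85,-0.506,0],[0,0,0],1],
    [[-0.85,-0.506,0],[0,0,0],1]
  ]
}}

```text
time_s: 1.4
eef_pos: [0.5055, 0.1682, 0.2308]
eef_rot: [-0.001, 0.164, 0.987, 0.0]
wrist_force: [0.5, -0.0, -0.6]
opening: 1.0
grasp_force: 0.0
```

```bash
cat > snap.py <<'E'
from h import *
import sys,json
from scipy.spatial.transform import Rotation as R
n=sys.argv[1]; o=ctrl.get_obs(); p=optics.camera_params("wrist")
cv2.imwrite(f"pics/{n}.png",optics.camera("wrist"))
p["view"]=p["view"].tolist(); json.dump(p,open(f"pics/{n}.json","w"))
print(o["eef_pos"].round(4),R.from_quat(o["eef_rot"][[1,2,3,0]]).as_matrix().round(3),o["q"].round(3))
E
python3 snap.py w1
```

```text
[0.5055 0.1682 0.2308] [[-0.947  0.323 -0.001]
 [ 0.323  0.947  0.   ]
 [ 0.001 -0.    -1.   ]] [ 0.098  0.088  1.713  0.     1.343 -1.144]
```

View pics/w1.png

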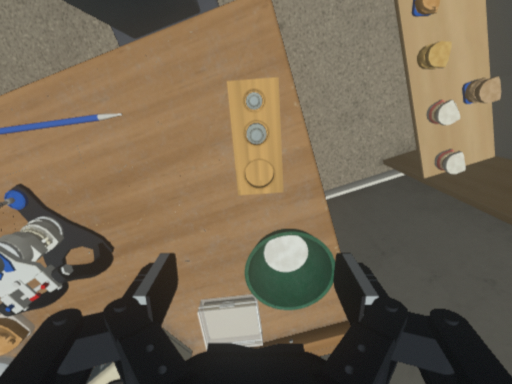

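The wrist view shows the pocket mouth at (259,173), with the two small weights at (256,133) and (254,100). Now I'll turn that into a position and find the move to the weight.

```bash
python3 - <<'E'
from h import *
import json
p=json.load(open("pics/w1.json")); p["view"]=np.array(p["view"])
for n,u,v,z in [("pocket",259.3,173.3,.026),("w2",256.5,133,.05),("w1",254.5,100,.042),("c",228,81,.026),("c",277,77,.026),("c",283,193,.026),("c",236,195,.026)]: print(n,atz(p,u,v,z).round(4))
g=cv2.cvtColor(cv2.imread("pics/w1.png"),cv2.COLOR_BGR2GRAY)
cv2.imwrite("pics/w1c.png",crop(cv2.imread("pics/w1.png"),220,300,65,205,4))
E
```

```text
pocket [0.5077 0.1735 0.026 ]
w2 [0.456  0.1871 0.05  ]
w1 [0.4215 0.1965 0.042 ]
c [0.3917 0.1741 0.026 ]
c [0.406  0.2292 0.026 ]
c [0.5431 0.1947 0.026 ]
c [0.5257 0.1349 0.026 ]
```

View pics/w1c.png

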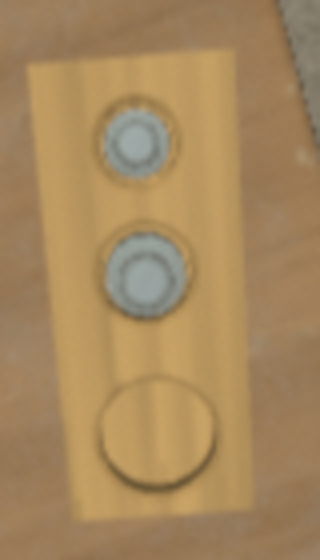

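Converted, -0.304 m is -0.608, 0.08 m is 0.16.

Call:
{"method": "jog_arm", "body": {
  "moves": [
    [[0.16,-0.608,0],[0,0,0],1],
    [[0.16,-0.608,0],[0,0,0],1],
    [[0.16,-0.608,0],[0,0,0],1],
    [[0.16,-0.608,0],[0,0,0],1],
    [[0.16,-0.608,0],[0,0,0],1],
    [[0.16,-0.608,0],[0,0,0],1],
    [[0.16,-0.608,0],[0,0,0],1],
    [[0.16,-0.608,0],[0,0,0],1]
  ]
}}

```text
time_s: 2.45
eef_pos: [0.333, -0.0924, 0.2313]
eef_rot: [0.0, 0.161, 0.987, 0.0]
wrist_force: [-0.2, -0.1, 0.1]
opening: 1.001
grasp_force: 0.0
```

```bash
python3 snap.py w2
```

```text
[ 0.333  -0.0924  0.2313] [[-0.948  0.318  0.   ]
 [ 0.318  0.948  0.   ]
 [ 0.     0.    -1.   ]] [-0.619 -0.396  2.129  0.     1.409 -1.866]
```

View pics/w2.png

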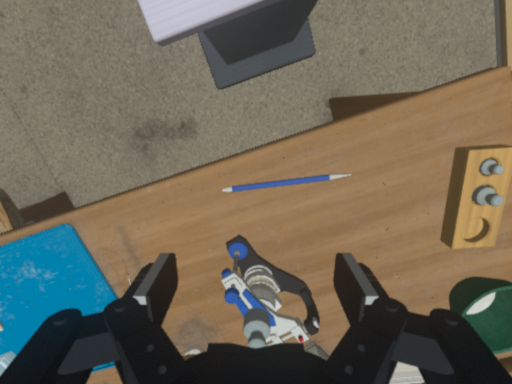

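The block crop gives the pocket mouth centre at about (259.5,173). In the latest wrist view the weight knob is partly hidden near (255,320), the pin knob is at (228,278) and the pen at (285,182). The wrist and top calibrations disagree by about 4 mm, so I'll view the weight from the same relative pose I had over the pocket, which cancels the camera bias.

Converted, -0.162 m is -0.324, -0.1 m is -0.2.

Call:
{"method": "jog_arm", "body": {
  "moves": [
    [[-0.324,0,-0.2],[0,0,0],1],
    [[-0.324,0,-0.2],[0,0,0],1],
    [[-0.324,0,-0.2],[0,0,0],1],
    [[-0.324,0,-0.2],[0,0,0],1],
    [[-0.324,0,-0.2],[0,0,0],1],
    [[-0.324,0,-0.2],[0,0,0],1]
  ]
}}

```text
time_s: 3.25
eef_pos: [0.4847, -0.1448, 0.3302]
eef_rot: [-0.001, 0.162, 0.987, 0.0]
wrist_force: [-0.8, -0.2, 0.3]
opening: 0.998
grasp_force: 0.0
```

```bash
python3 snap.py w3; python3 -c "
from h import *
cv2.imwrite('pics/w3c.png',crop(cv2.imread('pics/w3.png'),190,330,110,250,4))"
```

```text
[ 0.4847 -0.1448  0.3302] [[-0.947  0.321 -0.002]
 [ 0.321  0.947  0.001]
 [ 0.002  0.    -1.   ]] [-0.525 -0.043  1.646 -0.     1.541 -1.77 ]
```

View pics/w3c.png

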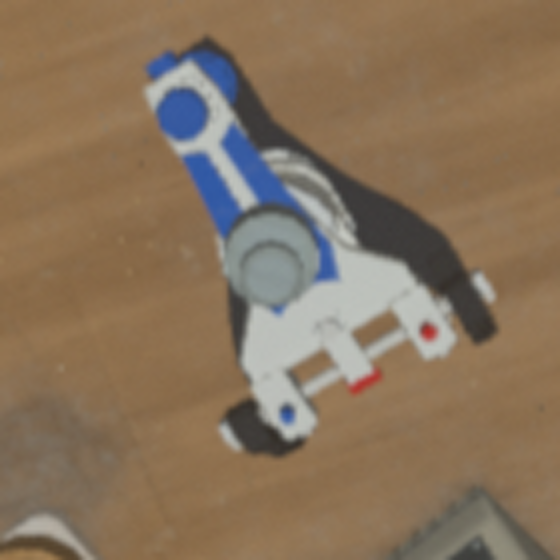

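The crop shows the weight knob at crop (272,275), i.e. image pixel (258,178.8). The pin knob is at crop (183,113), and the red and blue arm spots are at crop (428,330) and (288,413).

```bash
python3 - <<'E'
from h import *
import json
p=json.load(open("pics/w3.json")); p["view"]=np.array(p["view"])
P={}
for n,u,v,z in [("wtop",272,275,.142),("wbody",272,257,.126),("pin",183,113,.124),("red",428,330,.1),("blue",288,413,.1)]:
    P[n]=atz(p,190+u/4,110+v/4,z); print(n,P[n].round(4))
d=P["red"]-P["blue"]; print("yaw",np.arctan2(-d[0],d[1]))
m=(P["red"]+P["blue"])/2-P["pin"]; print("pin->mid",m.round(4),np.hypot(*m[:2]),np.arctan2(m[1],m[0]))
m=P["wtop"]-P["pin"];print(np.arctan2(m[1],m[0]))
E
```

```text
wtop [ 0.489  -0.1419  0.142 ]
wbody [ 0.4874 -0.1412  0.126 ]
pin [ 0.4354 -0.153   0.124 ]
red [ 0.5366 -0.0991  0.1   ]
blue [ 0.5507 -0.156   0.1   ]
yaw 0.24415675797298916
pin->mid [ 0.1082  0.0254 -0.024 ] 0.11116634302531266 0.2305202365874097
0.20330287949651699
```

I'll make a half-turn about the tool axis and view again, to remove the hand-eye bias before closing on the weight.

Converted, 0.57 rad is 0.1814.

Call:
{"method": "jog_arm", "body": {
  "moves": [
    [[0,0,0],[0,0,0.0605],1],
    [[0,0,0],[0,0,0.121],1],
    [[0,0,0],[0,0,0.1814],1],
    [[0,0,0],[0,0,0.2419],1],
    [[0,0,0],[0,0,0.3024],1],
    [[0,0,0],[0,0,0.3629],1],
    [[0,0,0],[0,0,0.4234],1],
    [[0,0,0],[0,0,0.4838],1],
    [[0,0,0],[0,0,0.4997],1]
  ],
  "quiet": true
}}

```text
ok
```

Call:
{"method": "jog_arm", "body": {
  "moves": [
    [[0,0,0],[0,0,0.0605],1],
    [[0,0,0],[0,0,0.121],1],
    [[0,0,0],[0,0,0.1814],1],
    [[0,0,0],[0,0,0.2419],1],
    [[0,0,0],[0,0,0.3024],1],
    [[0,0,0],[0,0,0.3629],1],
    [[0,0,0],[0,0,0.4234],1],
    [[0,0,0],[0,0,0.4838],1],
    [[0,0,0],[0,0,0.4997],1],
    [[0,0,0],[0,0,0.4997],1]
  ]
}}

```text
time_s: 5.68
eef_pos: [0.4851, -0.1458, 0.3312]
eef_rot: [-0.0, 0.987, -0.162, -0.0]
wrist_force: [-0.1, -0.0, -0.2]
opening: 1.001
grasp_force: 0.0
```

```bash
python3 snap.py w4; python3 -c "
from h import *
cv2.imwrite('pics/w4c.png',crop(cv2.imread('pics/w4.png'),190,330,110,250,4))"
```

```text
[ 0.4851 -0.1458  0.3312] [[ 0.947 -0.32  -0.   ]
 [-0.32  -0.947  0.   ]
 [-0.    -0.    -1.   ]] [-0.527 -0.043  1.645  0.     1.54   1.37 ]
```

View pics/w4c.png

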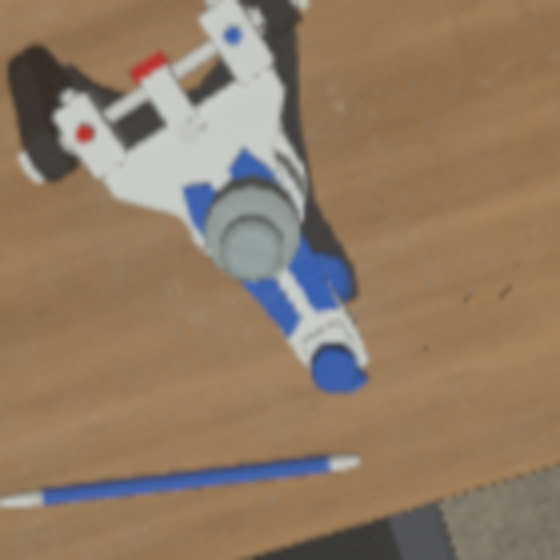

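After the half-turn the weight knob is at crop (252,246), the pin knob top at (337,370), and the red and blue spots at (85,133) and (232,36).

```bash
python3 - <<'E'
from h import *
import json
p=json.load(open("pics/w4.json")); p["view"]=np.array(p["view"])
for n,u,v,z in [("wtop",252,246,.142),("wbody",252,230,.126),("pin",337,371,.124),("red",85,133,.1),("blue",232,36,.1)]:
    print(n,atz(p,190+u/4,110+v/4,z).round(4))
E
```

```text
wtop [ 0.4888 -0.1435  0.142 ]
wbody [ 0.4902 -0.1439  0.126 ]
pin [ 0.4348 -0.1552  0.124 ]
red [ 0.5339 -0.0994  0.1   ]
blue [ 0.5477 -0.1563  0.1   ]
```

Converted, 0.202 m is 0.404, 0.15 m is 0.3.

Call:
{"method": "jog_arm", "body": {
  "moves": [
    [[0.0054,-0.0084,0.12],[0,0,0],1],
    [[0.0054,-0.0084,0.22],[0,0,0],0.8],
    [[0.0054,-0.0084,0.3],[0,0,0],0.6],
    [[0.0054,-0.0084,0.37],[0,0,0],0.5],
    [[0.0054,-0.0084,0.404],[0,0,0],0.45],
    [[0.0054,-0.0084,0.404],[0,0,0],0.45],
    [[0.0054,-0.0084,0.404],[0,0,0],0.4]
  ]
}}

```text
time_s: 6.6
eef_pos: [0.4907, -0.1437, 0.1308]
eef_rot: [0.0, 0.987, -0.162, 0.001]
wrist_force: [-0.3, -0.7, 0.2]
opening: 0.402
grasp_force: 0.0
```

Call:
{"method": "jog_arm", "body": {
  "moves": [
    [[0,0,0],[0,0,0],0.3],
    [[0,0,0],[0,0,0],0.2],
    [[0,0,0],[0,0,0],0.1],
    [[0,0,0],[0,0,0],0],
    [[0,0,0],[0,0,0],0],
    [[0,0,0],[0,0,0],0]
  ]
}}

```text
time_s: 7.35
eef_pos: [0.4906, -0.1437, 0.1308]
eef_rot: [0.001, 0.987, -0.162, 0.001]
wrist_force: [-0.5, -0.3, 5.3]
opening: 0.198
grasp_force: 58.4
```

Converted, -0.07 m is -0.14, -0.03 m is -0.06.

Call:
{"method": "jog_arm", "body": {
  "moves": [
    [[0,0,-0.02],[0,0,0],0],
    [[0,0,-0.06],[0,0,0],0],
    [[0,0,-0.14],[0,0,0],0],
    [[0,0,-0.14],[0,0,0],0],
    [[0,0,-0.14],[0,0,0],0]
  ]
}}

```text
time_s: 7.98
eef_pos: [0.4893, -0.1428, 0.1988]
eef_rot: [-0.0, 0.987, -0.162, -0.0]
wrist_force: [-0.2, 0.1, -2.6]
opening: 0.191
grasp_force: 58.7
```

```bash
python3 - <<'E'
from h import *
from scipy.spatial.transform import Rotation as R
import json
t=optics.camera("scene"); w=optics.camera("wrist")
cv2.imwrite("pics/lift.png",np.hstack([crop(t,210,310,130,270,3),crop(w,190,320,220,384,2.56)[:420]]))
E
```

```text
(no output)
```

View pics/lift.png

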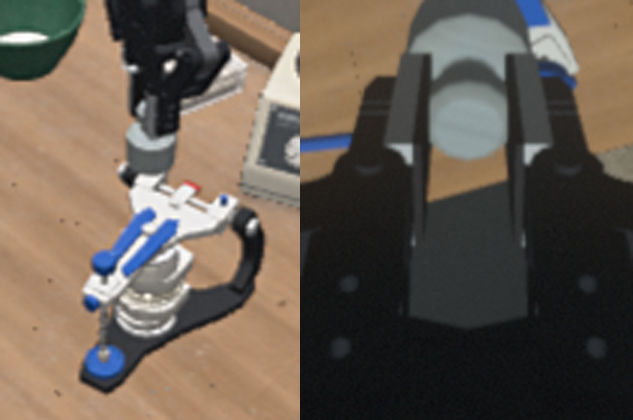

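The weight hangs upright between the pads, with its knob at wrist pixel about (255.6,267.7), and the articulator has not moved. Next I'll carry it over the pocket.

Converted, -0.3047 m is -0.6094, -0.0836 m is -0.1672.

```bash
python3 - <<'E'
from h import *
p=optics.camera_params("wrist");o=ctrl.get_obs();e=o["eef_pos"]
d=atz(p,255.6,267.7,e[2]+.0125)-e; print("offset world",d.round(4),"tool x,y",(.947*d[0]-.32*d[1]).round(4),(-.32*d[0]-.947*d[1]).round(4))
E
```

```text
offset world [-0.0021  0.001   0.0125] tool x,y -0.0023 -0.0003
```

Call:
{"method": "jog_arm", "body": {
  "moves": [
    [[-0.1672,-0.6094,0],[0,0,0],0],
    [[-0.1672,-0.6094,0],[0,0,0],0],
    [[-0.1672,-0.6094,0],[0,0,0],0],
    [[-0.1672,-0.6094,0],[0,0,0],0],
    [[-0.1672,-0.6094,0],[0,0,0],0],
    [[-0.1672,-0.6094,0],[0,0,0],0],
    [[-0.1672,-0.6094,0],[0,0,0],0],
    [[-0.1672,-0.6094,0],[0,0,0],0],
    [[-0.1672,-0.6094,0],[0,0,0],0]
  ]
}}

```text
time_s: 9.2
eef_pos: [0.5083, 0.171, 0.1992]
eef_rot: [0.0, 0.987, -0.163, -0.0]
wrist_force: [0.3, -1.1, -2.4]
opening: 0.195
grasp_force: 59.1
```

```bash
python3 -c "
from bench import ctrl, optics, job;print(ctrl.get_obs()['eef_pos'],ctrl.get_obs()['q'])"
```

```text
[0.5083001  0.17100441 0.1991525 ] [ 1.03158928e-01  1.26366394e-01  1.73656779e+00 -1.55260801e-04
  1.27895966e+00  2.00244058e+00]
```

Converted, 0.139 m is 0.278, -0.0014 m is -0.0028.

Call:
{"method": "jog_arm", "body": {
  "moves": [
    [[0.0022,-0.0028,0.1],[0,0,0],0],
    [[0.0022,-0.0028,0.2],[0,0,0],0],
    [[0.0022,-0.0028,0.26],[0,0,0],0],
    [[0.0022,-0.0028,0.278],[0,0,0],0],
    [[0.0022,-0.0028,0.278],[0,0,0],0],
    [[0.0022,-0.0028,0.278],[0,0,0],0]
  ]
}}

```text
time_s: 9.95
eef_pos: [0.5111, 0.1733, 0.062]
eef_rot: [-0.0, 0.987, -0.163, 0.001]
wrist_force: [0.3, -0.6, -1.3]
opening: 0.192
grasp_force: 59.1
```

Call:
{"method": "jog_arm", "body": {
  "moves": [
    [[0,0,0.006],[0,0,0],0],
    [[0,0,0.012],[0,0,0],0],
    [[0,0,0.016],[0,0,0],0],
    [[0,0,0.016],[0,0,0],0]
  ]
}}

```text
time_s: 10.45
eef_pos: [0.5094, 0.1733, 0.0521]
eef_rot: [0.0, 0.987, -0.162, -0.0]
wrist_force: [-0.0, -0.4, -1.7]
opening: 0.193
grasp_force: 59.1
```

Converted, 0.007 m is 0.014, 0.005 m is 0.01.

Call:
{"method": "jog_arm", "body": {
  "moves": [
    [[0,0,0.006],[0,0,0],0],
    [[0,0,0.01],[0,0,0],0],
    [[0,0,0.014],[0,0,0],0],
    [[0,0,0.014],[0,0,0],0],
    [[0,0,0.014],[0,0,0],0]
  ]
}}

```text
time_s: 11.08
eef_pos: [0.5096, 0.1733, 0.0453]
eef_rot: [0.0, 0.987, -0.162, -0.0]
wrist_force: [-0.4, 0.4, -0.8]
opening: 0.192
grasp_force: 59.1
```

Converted, 0.002 m is 0.004, 0.001 m is 0.002.

Call:
{"method": "jog_arm", "body": {
  "moves": [
    [[0,0,0.002],[0,0,0],0],
    [[0,0,0.004],[0,0,0],0],
    [[0,0,0.004],[0,0,0],0]
  ]
}}

```text
time_s: 11.45
eef_pos: [0.5102, 0.1733, 0.0441]
eef_rot: [0.0, 0.987, -0.162, 0.0]
wrist_force: [-2.4, -1.5, 5.6]
opening: 0.195
grasp_force: 59.7
```

Call:
{"method": "jog_arm", "body": {
  "moves": [
    [[0,0,0],[0,0,0],0.3],
    [[0,0,0],[0,0,0],0.4],
    [[0,0,0],[0,0,0],0.45],
    [[0,0,0],[0,0,0],0.45],
    [[0,0,0],[0,0,0],0.45]
  ]
}}

```text
time_s: 12.08
eef_pos: [0.5096, 0.1733, 0.0432]
eef_rot: [0.0, 0.987, -0.162, -0.0]
wrist_force: [0.1, 0.2, 0.1]
opening: 0.446
grasp_force: 0.0
```

Call:
{"method": "jog_arm", "body": {
  "moves": [
    [[0,0,-0.04],[0,0,0],0.45],
    [[0,0,-0.12],[0,0,0],0.6],
    [[0,0,-0.24],[0,0,0],0.8],
    [[0,0,-0.374],[0,0,0],1],
    [[0,0,-0.374],[0,0,0],1],
    [[0,0,-0.374],[0,0,0],1],
    [[0,0,-0.374],[0,0,0],1]
  ]
}}

```text
time_s: 12.95
eef_pos: [0.5084, 0.1732, 0.2282]
eef_rot: [0.0, 0.987, -0.162, -0.002]
wrist_force: [-0.6, 0.5, -0.9]
opening: 0.998
grasp_force: 0.0
```

```bash
python3 snap.py w5
```

```text
[0.5084 0.1732 0.2282] [[ 0.947 -0.321 -0.004]
 [-0.321 -0.947 -0.   ]
 [-0.003  0.002 -1.   ]] [0.107 0.102 1.703 0.    1.341 2.004]
```

```bash
cat > plan.py <<'E'
from h import *
from scipy.spatial.transform import Rotation as R
psi=.24; a=.25; K=np.array([.435,-.154,.1185])
ex=np.array([np.cos(psi),np.sin(psi),0]); ey=np.array([-np.sin(psi),np.cos(psi),0]); ez=np.array([0,0,1.])
zt=np.sin(a)*ex-np.cos(a)*ez; xt=np.cos(a)*ex+np.sin(a)*ez; R1=R.from_matrix(np.c_[xt,-ey,zt])
G=K+.0115*zt
def rel(pos,rot):
    o=ctrl.get_obs(); r=R.from_quat(o["eef_rot"][[1,2,3,0]])
    return np.r_[r.inv().apply(pos-o["eef_pos"]),(r.inv()*rot).as_rotvec()].round(4)
def arc():
    A=K+.1097*ex-.028*ez
    for t in np.linspace(.785/8,.785,8):
        d=A+R.from_rotvec(t*ey).apply(G-A)-G; print(R1.inv().apply(d).round(4),round(-t,3))
E
python3 - <<'E'
from plan import *
import json
print("pre",rel(G-.08*zt,R1)); arc()
p=json.load(open("pics/w5.json")); p["view"]=np.array(p["view"])
im=cv2.imread("pics/w5.png"); X=np.array([.5077,.1727,.056]); u,v=proj(p,X); print("expect",u,v)
hsv=cv2.cvtColor(im,cv2.COLOR_BGR2HSV); u0,v0=int(u)-35,int(v)-35
m=((hsv[...,1]<70)&(hsv[...,2]>90)).astype(np.uint8)[v0:v0+70,u0:u0+70]
n,l,s,c=cv2.connectedComponentsWithStats(m)
for i in range(1,n):
    if s[i,4]>60: print(s[i],(c[i]+[u0,v0]).round(1),atz(p,*(c[i]+[u0,v0]),.045).round(4))
E
```

```text
pre [ 0.0211  0.3425  0.0438  0.0714  0.2471 -0.5633]
[ 0.0047 -0.     -0.0095] -0.098
[ 0.0102  0.     -0.0186] -0.196
[ 0.0167 -0.     -0.027 ] -0.294
[ 0.0239  0.     -0.0348] -0.392
[ 0.0319  0.     -0.0418] -0.491
[ 0.0405 -0.     -0.048 ] -0.589
[ 0.0497  0.     -0.0533] -0.687
[ 0.0593  0.     -0.0577] -0.785
expect 256.12612718988964 177.2469426471461
[ 21  18  26  26 510] [254.7 172.4] [0.5112 0.1733 0.045 ]
[ 29  59  19  11 175] [258.6 206.4] [0.468  0.1828 0.045 ]
```

The weight shows as an upright 26 px disc at the pocket position, and the floor contact height matched. Next is the pre-grasp for the knob.

Converted, 0.3425 m is 0.685, 0.0438 m is 0.0876, -0.5633 rad is -0.1793.

Call:
{"method": "jog_arm", "body": {
  "moves": [
    [[0.0422,0.685,0.0876],[0.0227,0.0787,-0.1793],1],
    [[0.0422,0.685,0.0876],[0.0227,0.0787,-0.1793],1],
    [[0.0422,0.685,0.0876],[0.0227,0.0787,-0.1793],1],
    [[0.0422,0.685,0.0876],[0.0227,0.0787,-0.1793],1],
    [[0.0422,0.685,0.0876],[0.0227,0.0787,-0.1793],0.7],
    [[0.0422,0.685,0.0876],[0.0227,0.0787,-0.1793],0.5],
    [[0.0422,0.685,0.0876],[0.0227,0.0787,-0.1793],0.5],
    [[0.0422,0.685,0.0876],[0.0227,0.0787,-0.1793],0.5],
    [[0.0422,0.685,0.0876],[0.0227,0.0787,-0.1793],0.5]
  ]
}}

```text
time_s: 14.12
eef_pos: [0.4196, -0.1568, 0.1857]
eef_rot: [-0.016, 0.985, 0.119, 0.125]
wrist_force: [-0.0, 1.5, -0.1]
opening: 0.496
grasp_force: 0.0
```

```bash
python3 - <<'E'
from plan import *
print(rel(G-.08*zt,R1),rel(G,R1),ctrl.get_obs()["q"].round(2))
im=optics.camera("wrist");p=optics.camera_params("wrist"); hsv=cv2.cvtColor(im,cv2.COLOR_BGR2HSV)
m=cv2.inRange(hsv,(100,130,60),(125,255,255)); u,v=proj(p,K+[0,0,.0055]); print("knob expect",u,v)
n,l,s,c=cv2.connectedComponentsWithStats(m)
for i in range(1,n):
    if s[i,4]>40: print(s[i],c[i].round(1))
cv2.imwrite("pics/w6.png",im)
E
```

```text
[-0.0015  0.0009  0.0005 -0.0014 -0.003   0.0001] [-0.0018  0.001   0.0805 -0.0014 -0.003   0.0001] [-0.79 -0.21  2.11  0.24  1.12  0.45]
knob expect 258.1120476049955 212.9342076039493
[240 122  14  73 724] [247.7 155.8]
[262 122  14  73 743] [267.9 155.8]
[250 203  18  19 256] [258.  211.9]
[125 216  77  36 360] [163.3 234. ]
[253 223  10   6  51] [257.7 225.4]
[491 298  10  13  48] [496.4 303.1]
```

The knob is seen at (258.0,211.9) against an expected (258.1,212.9), so I'll descend and grip.

Converted, 0.079 m is 0.158, 0.065 m is 0.13.

Call:
{"method": "jog_arm", "body": {
  "moves": [
    [[-0.002,0.001,0.08],[0,0,0],0.5],
    [[-0.002,0.001,0.13],[0,0,0],0.5],
    [[-0.002,0.001,0.158],[0,0,0],0.5],
    [[-0.002,0.001,0.158],[0,0,0],0.5],
    [[-0.002,0.001,0.158],[0,0,0],0.5]
  ]
}}

```text
time_s: 14.8
eef_pos: [0.4389, -0.1541, 0.1107]
eef_rot: [-0.014, 0.985, 0.119, 0.126]
wrist_force: [-0.1, 0.0, 1.1]
opening: 0.5
grasp_force: 0.0
```

Call:
{"method": "jog_arm", "body": {
  "moves": [
    [[0,0,0],[0,0,0],0.4],
    [[0,0,0],[0,0,0],0.3],
    [[0,0,0],[0,0,0],0.25],
    [[0,0,0],[0,0,0],0.2],
    [[0,0,0],[0,0,0],0.1],
    [[0,0,0],[0,0,0],0],
    [[0,0,0],[0,0,0],0]
  ]
}}

```text
time_s: 15.68
eef_pos: [0.4384, -0.1544, 0.1101]
eef_rot: [-0.014, 0.985, 0.119, 0.126]
wrist_force: [-3.7, -2.4, 6.1]
opening: 0.167
grasp_force: 58.5
```

```bash
python3 -c "
from plan import *
print(rel(G,R1))"
```

```text
[-0.0011 -0.0012  0.0026  0.0013 -0.0038  0.0004]
```

Gripped. I'll swing the arm open along the computed arc in two halves.

Converted, -0.0348 m is -0.0696, -0.031 m is -0.062, -0.392 rad is -0.1248.

Call:
{"method": "jog_arm", "body": {
  "moves": [
    [[0.0044,0,-0.0096],[0,-0.0156,0],0],
    [[0.0094,0,-0.019],[0,-0.0312,0],0],
    [[0.0148,0,-0.0282],[0,-0.0468,0],0],
    [[0.0204,0,-0.0372],[0,-0.0624,0],0],
    [[0.0266,0,-0.0458],[0,-0.078,0],0],
    [[0.0334,0,-0.054],[0,-0.0936,0],0],
    [[0.0404,0,-0.062],[0,-0.1092,0],0],
    [[0.0478,0,-0.0696],[0,-0.1248,0],0],
    [[0.0478,0,-0.0696],[0,-0.1248,0],0]
  ]
}}

```text
time_s: 16.8
eef_pos: [0.4527, -0.1502, 0.1492]
eef_rot: [0.008, 0.99, 0.12, -0.069]
wrist_force: [-0.1, -1.1, -1.4]
opening: 0.166
grasp_force: 58.7
```

```bash
python3 -c "
from plan import *
A=K+.1097*ex-.028*ez
Rt=R.from_rotvec(.785*ey); print('rel to 45',rel(A+Rt.apply(G-A),Rt*R1))"
```

```text
rel to 45 [ 0.0237 -0.0005 -0.0324  0.0007 -0.3966  0.0011]
```

Converted, -0.0348 m is -0.0696, -0.031 m is -0.062, -0.393 rad is -0.1251.

Call:
{"method": "jog_arm", "body": {
  "moves": [
    [[0.0044,0,-0.0096],[0,-0.0156,0],0],
    [[0.0094,0,-0.019],[0,-0.0312,0],0],
    [[0.0148,0,-0.0282],[0,-0.0468,0],0],
    [[0.0204,0,-0.0372],[0,-0.0624,0],0],
    [[0.0266,0,-0.0458],[0,-0.078,0],0],
    [[0.0334,0,-0.054],[0,-0.0936,0],0],
    [[0.0404,0,-0.062],[0,-0.1092,0],0],
    [[0.0478,0,-0.0696],[0,-0.1251,0],0],
    [[0.0478,0,-0.0696],[0,-0.1251,0],0],
    [[0.0478,0,-0.0696],[0,-0.1251,0],0]
  ]
}}

```text
time_s: 18.05
eef_pos: [0.4797, -0.1435, 0.1799]
eef_rot: [0.031, 0.958, 0.116, -0.26]
wrist_force: [1.3, 0.8, -3.7]
opening: 0.16
grasp_force: 58.8
```

```bash
python3 - <<'E'
from plan import *
A=K+.1097*ex-.028*ez
Rt=R.from_rotvec(.785*ey); print('rel to 45',rel(A+Rt.apply(G-A),Rt*R1))
# angle of arm seen: TCP about the axle against its start offset
d=ctrl.get_obs()["eef_pos"]-A; s=np.array([.4386,-.1542,.1103])-A
f=lambda d: np.arctan2(d[2],-d@ex); print("angle",f(d)-f(s))
t=optics.camera("top"); b=cv2.imread("pics/top0.png")
for n,(u0,u1,v0,v1) in dict(front_base=(268,292,226,240),bowl=(148,192,135,178),pen=(215,280,243,263),cast=(308,345,150,195),spat=(338,358,183,232),block=(148,184,190,242)).items():
    print(n,cv2.absdiff(t,b)[v0:v1,u0:u1].mean().round(1))
s0=cv2.imread("pics/scene0.png"); s1=optics.camera("scene")
print("blue foot", [ (lambda m:cv2.moments(m,True))(cv2.inRange(cv2.cvtColor(i,cv2.COLOR_BGR2HSV)[240:264,232:256],(100,130,50),(128,255,255))) and np.argwhere(cv2.inRange(cv2.cvtColor(i,cv2.COLOR_BGR2HSV)[240:264,232:256],(100,130,50),(128,255,255))).mean(0).round(1) for i in (s0,s1)])
cv2.imwrite("pics/s1.png",s1)
E
```

```text
rel to 45 [ 0.0011 -0.0004  0.0016 -0.0005 -0.0053  0.0005]
angle 0.7666257699527561
front_base 16.9
bowl 11.6
pen 24.8
cast 14.0
spat 14.2
block 42.4
blue foot [array([10.9, 12.7]), array([10.7, 11.5])]
```

```bash
python3 - <<'E'
from h import *
t=optics.camera("top"); b=cv2.imread("pics/top0.png"); s0=cv2.imread("pics/scene0.png"); s1=optics.camera("scene")
def match(a,c,r,n,pad=14):
    u0,u1,v0,v1=r; m=cv2.matchTemplate(c[max(v0-pad,0):v1+pad,u0-pad:u1+pad],a[v0:v1,u0:u1],cv2.TM_CCOEFF_NORMED)
    _,q,_,l=cv2.minMaxLoc(m); print(n,round(q,2),(l[0]-pad,l[1]-min(pad,v0)))
for n,r in dict(pen=(215,280,243,263),bowl=(148,192,135,178),cast=(318,345,150,180),spat=(340,358,183,232),block=(148,184,190,242)).items(): match(b,t,r,"top "+n)
for n,r in dict(pen=(168,213,217,278),bowl=(193,242,118,158),cast=(342,376,226,258),spat=(305,370,278,312),block=(132,196,152,190),foot=(234,258,240,262),basearm=(270,300,205,240)).items(): match(s0,s1,r,"scene "+n)
E
```

```text
top pen 0.49 (14, 3)
top bowl 0.99 (0, 0)
top cast 1.0 (0, 0)
top spat 1.0 (0, 0)
top block 0.31 (-8, -14)
scene pen 1.0 (0, 0)
scene bowl 0.98 (0, 0)
scene cast 1.0 (0, 0)
scene spat 1.0 (0, 0)
scene block 0.86 (0, 0)
scene foot 0.94 (-1, 1)
scene basearm 0.9 (-1, 1)
```

Every bystander matches its starting position in the scene view. In the top view the robot arm now hides the pen and block. The articulator foot has moved by about 1 px, and the arm angle is about 0.77–0.78 rad. I'll settle briefly and hand in.

Call:
{"method": "jog_arm", "body": {
  "moves": [
    [[0,0,0],[0,0,0],0],
    [[0,0,0],[0,0,0],0],
    [[0,0,0],[0,0,0],0],
    [[0,0,0],[0,0,0],0]
  ]
}}

```text
time_s: 18.75
eef_pos: [0.4799, -0.1436, 0.1807]
eef_rot: [0.032, 0.958, 0.116, -0.261]
wrist_force: [0.4, 0.9, -2.1]
opening: 0.163
grasp_force: 58.8
```

```bash
python3 -c "
from bench import ctrl, optics, job
print(job.hand_in())"
```

```text
the job is handed in; nothing more can be done
None
```

I handed the job in at 18.75 s (the judge returned no verdict): the weight is released in the empty pocket, and the gripper is holding the upper arm open at about 45 degrees (0.77–0.78 rad by the tool pose), with the articulator shifted about 1 px in the scene view and no bystander seen to move.

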